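# Seat and clamp a round blank in the V jig

## Task

Stand the tall thick round blank upright on the board of the V jig, push it home with the fingers until it bears on both faces of the V, and let go; then swing the cam lever round by its end until the cam holds the blank snugly in the V, ready for drilling. The wood bruises: press gently, never heave on the blank or the lever, and leave the other things on the bench where they are.

Things in the scene. Friction and masses are not known exactly. Their poses are not given: they have to be found in the camera images.
- blank: The tall thick round blank to be clamped (a toy tanker's body): a plain beech cylinder, 44 mm in diameter, 85 mm tall, about 90 g, standing on its flat end on the bench among two other blanks. Origin: centre of its underside; z along its axis.
- blank_slim: Another blank, not wanted: as tall (85 mm) but thin, 28 mm in diameter. Origin: centre of its underside. Leave it alone.
- blank_short: Another blank, not wanted: as thick (44 mm) but only 45 mm tall. Origin: centre of its underside. Leave it alone.
- jig: The V jig, screwed to the bench and immovable: a plywood board 240 mm (x) by 200 mm (y), 18 mm thick, with two hardwood battens standing on it that form a 90 degree V, and a cam clamp before the V's mouth. Origin: centre of the board's underside; its x axis points from the open mouth of the V into its corner (the pushing direction), z up.
- jaw_left: The batten on the +y side of the V (46 mm long, 20 mm thick, 46 mm high above the board; waxed like the whole jig, so things slide on it). Origin: the corner of the V at board height; the batten runs from there 45 degrees outwards to -x and +y of the jig, so that the mouth, 71 mm wide, lies 35 mm before the corner. A blank pushed above the batten's top tips.
- jaw_right: The same batten mirrored, on the -y side of the V. Origin: the corner of the V at board height.
- v_seat (a point): Where the centre of the blank's underside comes to rest when the blank bears on both faces: on the top of the board (18 mm above the bench), on the centre line of the V, 31 mm before its corner. Axes as the jig's.
- clamp: Steel foot of the cam clamp, fixed by its bolt in a slot of the board at a place that differs by a few mm from one set-up to the next. Carries the cam lever. Origin: on the pivot axis at board height, some 49 to 53 mm before v_seat (along -x of the jig) and 18 mm to +y. Bolt head: up to 24 mm above the board.
- cam_pivot (a point): On the lever's upright pivot axis, 11 mm above the board. The lever is one piece, 2 to 20 mm above the board: an eccentric disc (radius 24 mm, its centre 12 mm off the pivot) and a straight arm 20 mm wide. At its start the disc stands 11 to 17 mm clear of a seated blank, so the blank can be set down 5 to 8 mm short of its seat.
- lever_end (a point): Centre of the lever's rounded end (25 mm across), 95 mm from the pivot axis, 11 mm above the board; moves with the lever. With the joint at 0 the arm points 80 degrees anticlockwise from the jig's x axis, that is to the left of the V; clamped it points back out of the V's mouth.
- cam_lever (a joint): Angle of the hardwood cam lever about its upright pivot (rad), 0 to 2.2, growing anticlockwise seen from above; starts at 0 to 0.2 (open). Between about 1.1 and 1.7 the cam meets the seated blank; within 0.1 rad more it is snug, and beyond that the clamping force climbs steeply. It turns with 1 to 2 N at its end; 4 to 6 N there is snug, 10 N bruises. It stays where it is left.
- truck: Bystander: unfinished wooden toy truck, 200 mm long. Origin: centre of its underside.
- wheel: Bystander: loose wooden wheel lying flat, 52 mm in diameter, 18 mm thick. Origin: centre of its underside.
- glue: Bystander: white glue bottle, 56 mm in diameter, 170 mm tall. Origin: centre of its underside.
- mallet: Bystander: wooden mallet lying down, head 62 by 120 by 75 mm high, handle 220 mm. Origin: on the bench, 120 mm from the middle of the head towards the handle.
- try_square: Bystander: try square lying flat, stock 115 mm, blade 150 mm. Origin: under the middle of the stock.
There are look-alikes about, which are no part of the job. What is shaped like the blank but blue or pink is not meant.

How it is judged:
By the outcome, as a careful person would: the job done as asked, in the order asked, and still so for the second after the job is handed in, with the robot touching nothing.
It also fails if it takes over 72 s, if anything falls off the work surface, if the arm or the gripper's body presses on something with over 40 N, if the wrist force passes 120 N, or if a joint passes its speed limit or range.

## Robot

A 6-joint arm with a two-finger parallel gripper is mounted at the origin on the work surface. World frame = base frame: x ahead of the robot, y to its left, z up, the work surface at z = 0. Lengths are in m, angles in rad, forces in N, time in s.
With the tool pointing down it reaches from about 0.25 to 0.725 m from the base axis. Payload 4 kg.
Tool frame: the origin (TCP) lies at the very end of the fingers, on their centre line; the grasp point (between the pads) lies 19 mm behind it; y points along the fingers, z is the direction in which the jaws open and shut, and the axes are right-handed (so a half turn about y gives the same grasp; the last joint's range is limited). The gripper opens to 85 mm and grips with 20 to 120 N. Pads are 22 mm wide; open, the fingers measure 114 mm over their backs; the gripper's body (76 mm by 85 mm) begins 54 mm behind the grasp point. The pads swing forward as they close: fully open they stand 13 mm farther back than shut.
Start: joints at [1.126, 0.241, 0.005, 1.335, 0, 1.571], TCP at [0.215, 0.451, 0.231] pointing down, gripper open.
Joint ranges: [-2.72, 2.72], [-1.05, 1.87], [-1.09, 1.28], [-1.99, 2.15], [-1.42, 1.44], [-3.14, 3.14]. Speed limits (rad/s): [2.79, 2.79, 3.14, 3.14, 3.14, 3.14].

## Interface

Orientations are given as a unit quaternion [x, y, z, w].
In Python, from workcell import bot gives the robot as it stands. The module is installed in compiled form; this text tells all that it offers.
- The arm moves only by the tool move_arm, never from a script. Its argument "increments" is a list of rows, each an object with "grip": the closure, from 0 (fully open) to 1 (shut); "linear": the shift along the tool's x, y, z scaled (see below), a list of three; "twist": the turn about the tool's y scaled (see below). A call has exactly 5 rows; each row shifts and turns the pose as measured when the row begins, along the tool's axes as they then stand; what a row does not reach is not made up. The controller multiplies each number of a shift by 0.2 m and each number of a turn by 2 rad. A row lasts 1/10 s, in which the tool goes at most 50 mm and 8.59 degrees, less where a joint would pass 70% of its speed; a pose out of reach is approached as far as the arm can. A call with a number of a shift or a turn outside -1 to 1 is refused whole. A call with a gripper value outside its range is refused whole. The fingers move at their own pace and stop on an object; the grip force is fixed at half the most. Time passes only in rows, so rows that do not move let the fingers close, or fill a call up. It gives the time, the measured TCP pose, the force and the opening at its end, in the units of the state.
- bot.get_obs(): the state, without advancing time (a new reading comes with each control period).
- bot.camera(name): name is "side" or "top"; returns (picture, depth): 400x640x3 uint8, blue, green, red; 400x640 float32, m along the optical axis (not along the pixel's ray), 0 where there is no reading.
- bot.camera_params(name): a dict with "camera_matrix" (3x3 intrinsics, pixels), "dist" ([k1, k2, p1, p2, k3] as OpenCV has them; the pictures are not rectified), "rvec" (rotation vector, rad) and "tvec" (3), from world to camera coordinates, as OpenCV has them. Camera axes: x right, y down, z forward; pixel columns grow to the right and rows downward; lengths in m; the calibration is good to about 2 mm. A picture is of the moment at which its call begins. camera_params takes no time and is no camera call.
- bot.job_done(): hands the job in, once; it reports no verdict.
The state is a dict: "clock": time; "joint_pos": joint angles; "joint_vel": joint speeds; "tau": joint torques, N m; "eef_pos": TCP position; "tool_rot": TCP orientation; "ft_force": force on the tool from outside, world axes, zero at the start; "ft_torque": the same for the moment, N m; "grip_width": finger opening in m.
Only numpy, scipy, OpenCV 4.12 (cv2) and the standard library are available. Lean on these libraries where they do the work, as an engineer would, in place of code of your own. Each camera call takes 0.05 s, during which the arm holds its last target. There are 200 camera calls.

## Working session

There is one attempt and no reset: what is moved stays moved. The work goes in short steps, Python scripts to look and compute and a tool call to move; the robot and the scene stay as the last step left them, time stands still between calls to the robot, and variables do not carry over. Pictures are saved under pics/ and viewed, about 8 in all and at most 12, crops included, and the job is handed in when it is done.

Besides the shell and the picture viewer there is one more tool, called as name([rows], argument=value, ...), one row to a line, values as JSON. move_arm: Moves the arm, as the interface text tells. Its arguments: {"type":"object","properties":{"increments":{"type":"array"}},"required":["increments"]}

```bash
mkdir -p pics; cat > h.py <<'E'
import numpy as np, cv2
from workcell import bot
def cam(n):
    p=bot.camera_params(n); K=np.array(p["camera_matrix"],float); d=np.array(p["dist"],float)
    R=cv2.Rodrigues(np.array(p["rvec"],float))[0]; t=np.array(p["tvec"],float).ravel()
    return K,d,R,t
def plane(n,uv,z):
    K,d,R,t=cam(n); u=cv2.undistortPoints(np.array(uv,float).reshape(-1,1,2),K,d).reshape(-1,2)
    r=np.c_[u,np.ones(len(u))]@R; c=-R.T@t
    return c+r*((z-c[2])/r[:,2])[:,None]
def cloud(n,dep):
    K,d,R,t=cam(n); v,u=np.mgrid[:dep.shape[0],:dep.shape[1]]
    q=cv2.undistortPoints(np.stack([u,v],-1).reshape(-1,1,2).astype(float),K,d).reshape(-1,2)
    P=np.c_[q,np.ones(len(q))]*dep.reshape(-1,1)
    return ((P-t)@R).reshape(*dep.shape,3)
def proj(n,X):
    K,d,R,t=cam(n); return cv2.projectPoints(np.array(X,float).reshape(-1,1,3),cv2.Rodrigues(R)[0],t,K,d)[0].reshape(-1,2)
E
python3 - <<'E'
from h import *
for n in("top","side"):
    im,dep=bot.camera(n); cv2.imwrite(f"pics/{n}0.png",im); np.savez(f"{n}0.npz",im=im,dep=dep)
    K,d,R,t=cam(n); print(n,K[0,0],-R.T@t,R[2])
o=bot.get_obs(); print(o)
E
```

```text
top 472.7200594927496 [0.3011774  0.02943209 1.31791718] [ 0.15679882 -0.00881771 -0.9875912 ]
side 365.23969848830194 [ 0.06111649 -0.77384479  0.64492757] [ 0.41385698  0.72742489 -0.54733484]
{'clock': 0.1, 'joint_pos': array([1.12599272e+00, 2.41348123e-01, 3.86736906e-03, 1.33519007e+00,
       4.79854606e-05, 1.57077791e+00]), 'joint_vel': array([-0.00032089, -0.00091869,  0.00306854, -0.00073551,  0.00056654,
        0.00123902]), 'tau': array([ 1.32607576e-05, -3.73137617e+01,  2.53010130e+01,  1.08542285e-02,
       -1.31138313e-05,  1.10073358e-05]), 'eef_pos': array([0.21488718, 0.45085042, 0.23049995]), 'tool_rot': array([ 0.69033489, -0.15612493,  0.15579946, -0.68904955]), 'ft_force': array([ 0.26203469,  0.10690173, -0.35582505]), 'ft_torque': array([-0.00324563,  0.02570241, -0.00634208]), 'grip_width': 0.0852666708906927}
```

View pics/top0.png

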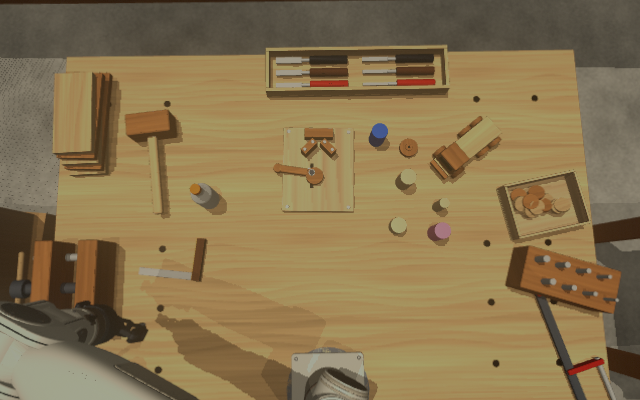

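View pics/side0.png

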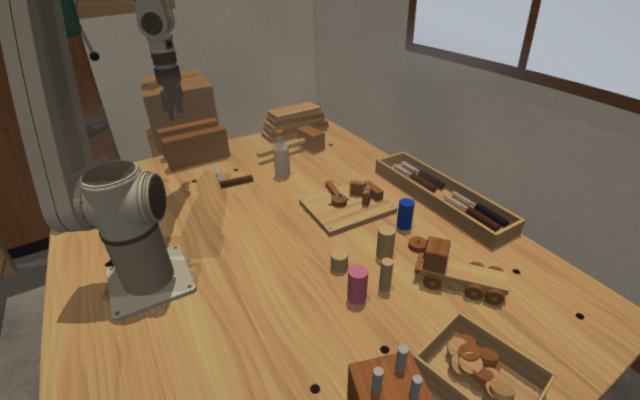

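The top view shows the tall blank at (408,177), with the slim one at (443,204) and the short one at (398,226). The blue and pink look-alikes are at (379,131) and (441,231). The jig is at (318,168), with its V opening downward (corner at about (319,140)) and the lever's end at (279,169).

```bash
python3 - <<'E'
from h import *
D=np.load("top0.npz"); im,dep=D["im"],D["dep"]; C=cloud("top",dep); Z=C[...,2]
print("bench z",np.median(Z[230:330,380:480]))
def circ(u,v,r,z0,z1,pr=True):
    m=np.zeros(Z.shape,np.uint8); m[v-r:v+r,u-r:u+r]=((Z>z0)&(Z<z1))[v-r:v+r,u-r:u+r]*255
    ys,xs=np.nonzero(m); c=cv2.findContours(m,cv2.RETR_EXTERNAL,cv2.CHAIN_APPROX_NONE)[0]; 
    c=max(c,key=cv2.contourArea); (x,y),rr=cv2.minEnclosingCircle(c)
    P=C[m>0]; print((u,v),"n",len(P),"med",np.median(P,0).round(4),"mid",((np.percentile(P,1,axis=0)+np.percentile(P,99,axis=0))/2).round(4),"ext",np.ptp(P,axis=0).round(4), "ray",plane("top",[(x,y)],np.median(P[:,2])).round(4))
circ(408,177,16,.078,.095); circ(443,204,10,.078,.095); circ(398,226,14,.038,.055);circ(379,131,14,.078,.1)
# board
m=((Z>.012)&(Z<.03)).astype(np.uint8)*255; m2=np.zeros_like(m); m2[115:225,270:365]=m[115:225,270:365]
m3=((Z>.012)&(Z<.2)).astype(np.uint8)*255; mm=np.zeros_like(m); mm[115:225,265:365]=m3[115:225,265:365]
mm=cv2.morphologyEx(mm,cv2.MORPH_OPEN,np.ones((15,15)))
c=max(cv2.findContours(mm,cv2.RETR_EXTERNAL,cv2.CHAIN_APPROX_NONE)[0],key=cv2.contourArea)
pts=plane("top",c.reshape(-1,2),.018)[:,:2].astype(np.float32); print("board",cv2.minAreaRect(pts),cv2.boxPoints(cv2.minAreaRect(pts)))
# lever / battens
for a,b in((.05,.08),(.03,.048)):
    k=((Z>a)&(Z<b)); k[:115]=0;k[225:]=0;k[:,:265]=0;k[:,365:]=0
    n,l,s,ce=cv2.connectedComponentsWithStats(k.astype(np.uint8))
    for i in range(1,n):
        if s[i,4]>15:
            P=C[l==i]; print(a,s[i],np.median(P,0).round(4),cv2.minAreaRect(P[:,:2].astype(np.float32)))
crop=im[115:225,265:425]; cv2.imwrite("pics/crop.png",cv2.resize(crop,None,fx=5,fy=5,interpolation=cv2.INTER_CUBIC))
E
```

```text
bench z 0.0014056596571130925
(408, 177) n 215 med [ 0.5554 -0.2233  0.0866] mid [ 0.555  -0.2235  0.0861] ext [0.0419 0.0437 0.0134] ray [[ 0.5546 -0.2232  0.0866]]
(443, 204) n 91 med [ 0.4836 -0.3148  0.0856] mid [ 0.4833 -0.316   0.0844] ext [0.0249 0.0261 0.0132] ray [[ 0.4833 -0.3148  0.0856]]
(398, 226) n 210 med [ 0.4299 -0.1988  0.0464] mid [ 0.4311 -0.1992  0.0452] ext [0.0428 0.0425 0.0139] ray [[ 0.4303 -0.1987  0.0464]]
(379, 131) n 210 med [ 0.6824 -0.1523  0.086 ] mid [ 0.6832 -0.1528  0.0856] ext [0.0431 0.0414 0.0134] ray [[ 0.6815 -0.1525  0.086 ]]
board ((0.5962803363800049, 0.018403537571430206), (0.19033093750476837, 0.23597872257232666), 89.04363250732422) [[ 0.47671902 -0.07477932]
 [ 0.71266484 -0.07871804]
 [ 0.71584165  0.11158639]
 [ 0.47989583  0.11552511]]
0.05 [304 128  29  10 189] [0.6912 0.0106 0.0522] ((0.6908275485038757, 0.013066638261079788), (0.07774662226438522, 0.026049409061670303), 88.89391326904297)
0.05 [301 138  16  17 139] [0.6485 0.0411 0.0652] ((0.6496673822402954, 0.039889879524707794), (0.02111406810581684, 0.04502858594059944), 45.113
[... 276 characters left out ...]
0.008397193625569344, 0.02059967815876007), 15.820019721984863)
0.03 [304 136  20   4  36] [0.6799 0.0286 0.0394] ((0.6800347566604614, 0.025788050144910812), (0.053018469363451004, 0.004004699643701315), 88.74089050292969)
0.03 [303 145  14  12  25] [0.6396 0.0363 0.0382] ((0.6416365504264832, 0.0355343334376812), (0.008316091261804104, 0.04291157051920891), 30.804845809936523)
0.03 [320 145  16  12  28] [ 0.6371 -0.011   0.0384] ((0.6404524445533752, -0.009279590100049973), (0.04588525742292404, 0.01565299555659294), 64.20146179199219)
0.03 [273 163  50  22 492] [0.5843 0.0497 0.039 ] ((0.5785689353942871, 0.07232324033975601), (0.13893266022205353, 0.04713863506913185), 82.97262573242188)
```

View pics/crop.png

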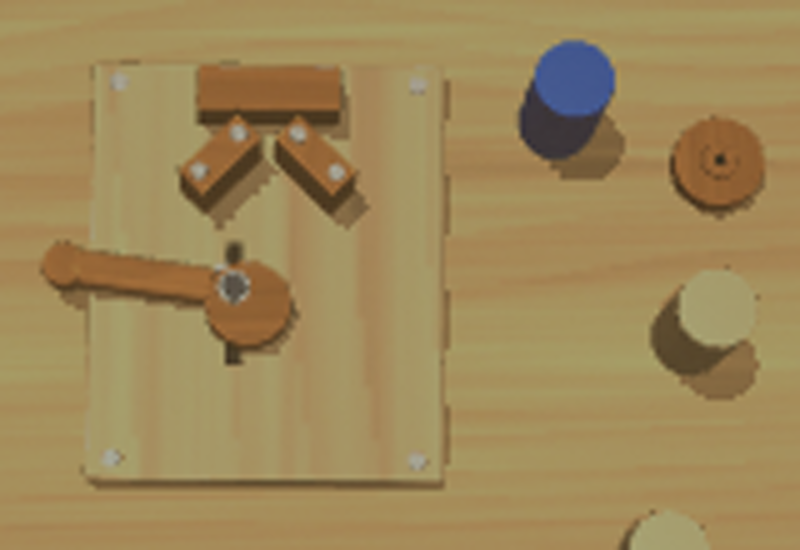

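The crop shows the V between its two battens. The bolt head is at crop (233,287), the lever's end at (62,263) and the cam disc at (249,305), turned away from the V. Next I'll work out the poses and the first transit.

```bash
cat >> h.py <<'E'
from scipy.spatial.transform import Rotation as Ro
def go(x,y,z,yaw=None,n=5):
    "yaw: world angle (deg) of tool z axis, mod 180"
    o=bot.get_obs(); R=Ro.from_quat(o["tool_rot"]).as_matrix(); p=o["eef_pos"]
    d=R.T@(np.array([x,y,z])-p)/.2
    cy=np.degrees(np.arctan2(R[1,2],R[0,2])); s=""
    if yaw is not None:
        e=(yaw-cy+90)%180-90; s=f" dyaw {e:.2f} deg twist/row {-np.radians(e)/2/n:.4f}"
    print("pos",p.round(4),"zyaw",round(cy,2),"xaxis",R[:,0].round(2),"| total",d.round(4),f"per {n}:",(d/n).round(4),s,"| F",o["ft_force"].round(2),"w",round(o["grip_width"],4),"t",round(o["clock"],2),"j6",o["joint_pos"][5].round(2))
E
python3 - <<'E'
from h import *
a=plane("top",[(265+233/5,115+287/5)],.042)[0]; e=plane("top",[(265+62/5,115+263/5)],.038)[0]; c=plane("top",[(265+249/5,115+305/5)],.038)[0]
print("pivot",a,"end",e,"disc",c, np.hypot(*(e-a)[:2]),np.degrees(np.arctan2(*(e-a)[1::-1])),np.hypot(*(c-a)[:2]))
w=plane("top",[(265+720/5,115+163/5)],.018); print("wheel",w)
go(.555,-.2233,.2,90-.9,16)
E
```

```text
pivot [0.57988233 0.03276114 0.042     ] end [0.59595622 0.12724315 0.038     ] disc [0.57044114 0.02409909 0.038     ] 0.0958395530596863 80.344909832666 0.012812765657720318
wheel [[ 0.65218846 -0.24449606  0.018     ]]
pos [0.2149 0.4509 0.2305] zyaw 64.52 xaxis [ 0.9  -0.43 -0.  ] | total [ 2.9854  0.1567 -2.3108] per 16: [ 0.1866  0.0098 -0.1444]  dyaw 24.58 deg twist/row -0.0134 | F [ 0.26  0.11 -0.36] w 0.0853 t 0.1 j6 1.57
```

move_arm([
  {"grip": 0, "linear": [0.187, 0, -0.144], "twist": -0.043},
  {"grip": 0, "linear": [0.17, 0, -0.16], "twist": -0.043},
  {"grip": 0, "linear": [0.15, 0, -0.19], "twist": -0.043},
  {"grip": 0, "linear": [0.13, 0, -0.2], "twist": -0.043},
  {"grip": 0, "linear": [0.1, 0, -0.21], "twist": -0.043},
])

```text
clock: 0.6
eef_pos: [0.3116, 0.2329, 0.2274]
tool_rot: [0.708, 0.004, -0.006, -0.706]
ft_force: [1.1, -0.8, 0.0]
grip_width: 0.0853
```

```bash
python3 -c "
from h import *
go(.555,-.2233,.16,89.1,10)"
```

```text
pos [0.3116 0.2329 0.2274] zyaw 90.87 xaxis [ 1.    0.02 -0.  ] | total [ 1.1831  0.3422 -2.2981] per 10: [ 0.1183  0.0342 -0.2298]  dyaw -1.77 deg twist/row 0.0015 | F [ 1.1  -0.78  0.03] w 0.0853 t 0.6 j6 0.63
```

move_arm([
  {"grip": 0, "linear": [0.11, 0.03, -0.22], "twist": 0.008},
  {"grip": 0, "linear": [0.11, 0.03, -0.22], "twist": 0.008},
  {"grip": 0, "linear": [0.11, 0.03, -0.22], "twist": 0},
  {"grip": 0, "linear": [0.11, 0.03, -0.22], "twist": 0},
  {"grip": 0, "linear": [0.11, 0.03, -0.22], "twist": 0},
])

```text
clock: 1.1
eef_pos: [0.4188, 0.0088, 0.198]
tool_rot: [0.708, -0.005, 0.005, -0.706]
ft_force: [1.0, 1.0, 0.8]
grip_width: 0.0855
```

move_arm([
  {"grip": 0, "linear": [0.11, 0.03, -0.22], "twist": 0},
  {"grip": 0, "linear": [0.11, 0.03, -0.22], "twist": 0},
  {"grip": 0, "linear": [0.11, 0.03, -0.22], "twist": 0},
  {"grip": 0, "linear": [0.11, 0.03, -0.22], "twist": 0},
  {"grip": 0, "linear": [0, 0, 0], "twist": 0},
])

```text
clock: 1.6
eef_pos: [0.5035, -0.176, 0.1707]
tool_rot: [0.708, -0.009, 0.007, -0.706]
ft_force: [-0.3, 1.3, -1.1]
grip_width: 0.0856
```

```bash
python3 -c "
from h import *
go(.555,-.2233,.115,89.1,5)"
```

```text
pos [ 0.5035 -0.176   0.1707] zyaw 88.71 xaxis [ 1.   -0.02 -0.  ] | total [ 0.2635  0.2784 -0.2299] per 5: [ 0.0527  0.0557 -0.046 ]  dyaw 0.39 deg twist/row -0.0007 | F [-0.29  1.26 -1.1 ] w 0.0856 t 1.6 j6 -0.31
```

move_arm([
  {"grip": 0, "linear": [0.075, 0.05, -0.065], "twist": -0.002},
  {"grip": 0, "linear": [0.075, 0.05, -0.065], "twist": -0.002},
  {"grip": 0, "linear": [0.075, 0.05, -0.065], "twist": 0},
  {"grip": 0, "linear": [0.05, 0.05, -0.045], "twist": 0},
  {"grip": 0, "linear": [0, 0.03, 0], "twist": 0},
])

```text
clock: 2.1
eef_pos: [0.5568, -0.2258, 0.1209]
tool_rot: [-0.707, 0.009, -0.003, 0.708]
ft_force: [-1.0, 0.6, -0.4]
grip_width: 0.0854
```

```bash
python3 -c "
from h import *
go(.555,-.2233,.052,89.1,5)
im,d=bot.camera('top'); cv2.imwrite('pics/a.png',cv2.resize(im[110:240,300:470],None,fx=4,fy=4,interpolation=cv2.INTER_CUBIC))"
```

```text
pos [ 0.5568 -0.2258  0.1209] zyaw 89.04 xaxis [ 1.   -0.02 -0.01] | total [-0.0062  0.3444  0.0119] per 5: [-0.0012  0.0689  0.0024]  dyaw 0.06 deg twist/row -0.0001 | F [-0.97  0.64 -0.38] w 0.0854 t 2.1 j6 -0.37
```

move_arm([
  {"grip": 0, "linear": [-0.004, 0.09, 0.006], "twist": 0},
  {"grip": 0, "linear": [-0.003, 0.09, 0.006], "twist": 0},
  {"grip": 0, "linear": [0, 0.09, 0], "twist": 0},
  {"grip": 0, "linear": [0, 0.07, 0], "twist": 0},
  {"grip": 0, "linear": [0, 0.02, 0], "twist": 0},
])

```text
clock: 2.65
eef_pos: [0.55, -0.2166, 0.0478]
tool_rot: [-0.705, 0.009, 0.0, 0.709]
ft_force: [-0.6, 0.2, -0.8]
grip_width: 0.0854
```

```bash
python3 -c "
from h import *
go(.555,-.2233,.052,89.1,1)"
```

```text
pos [ 0.55   -0.2166  0.0478] zyaw 89.28 xaxis [ 1.   -0.01 -0.01] | total [ 0.0254 -0.0213 -0.0333] per 1: [ 0.0254 -0.0213 -0.0333]  dyaw -0.18 deg twist/row 0.0016 | F [-0.64  0.19 -0.77] w 0.0854 t 2.65 j6 -0.36
```

move_arm([
  {"grip": 0, "linear": [0.02, -0.018, -0.03], "twist": 0},
  {"grip": 0, "linear": [0, 0, 0], "twist": 0},
  {"grip": 0, "linear": [0, 0, 0], "twist": 0},
  {"grip": 0, "linear": [0, 0, 0], "twist": 0},
  {"grip": 0, "linear": [0, 0, 0], "twist": 0},
])

```text
clock: 3.15
eef_pos: [0.555, -0.2222, 0.0552]
tool_rot: [-0.706, 0.007, -0.001, 0.708]
ft_force: [-0.3, 0.1, 0.0]
grip_width: 0.0855
```

```bash
python3 -c "
from h import *
go(.555,-.2233,.052,89.1,1)"
```

```text
pos [ 0.555  -0.2222  0.0552] zyaw 89.36 xaxis [ 1.   -0.01 -0.01] | total [ 0.      0.0158 -0.0055] per 1: [ 0.      0.0158 -0.0055]  dyaw -0.26 deg twist/row 0.0023 | F [-0.29  0.13  0.  ] w 0.0855 t 3.15 j6 -0.37
```

move_arm([
  {"grip": 0, "linear": [0, 0.016, -0.005], "twist": 0},
  {"grip": 0.3, "linear": [0, 0, 0], "twist": 0},
  {"grip": 0.4, "linear": [0, 0, 0], "twist": 0},
  {"grip": 0.6, "linear": [0, 0, 0], "twist": 0},
  {"grip": 0.7, "linear": [0, 0, 0], "twist": 0},
])

```text
clock: 3.65
eef_pos: [0.5555, -0.2237, 0.0525]
tool_rot: [-0.706, 0.007, -0.001, 0.708]
ft_force: [-0.6, 0.4, 2.4]
grip_width: 0.0429
```

move_arm([
  {"grip": 0.8, "linear": [0, 0, 0], "twist": 0},
  {"grip": 0.8, "linear": [0, 0, 0], "twist": 0},
  {"grip": 0.8, "linear": [0, 0, 0], "twist": 0},
  {"grip": 0.8, "linear": [0, 0, 0], "twist": 0},
  {"grip": 0.8, "linear": [0, 0, 0], "twist": 0},
])

```text
clock: 4.15
eef_pos: [0.5555, -0.2237, 0.0525]
tool_rot: [-0.706, 0.007, -0.001, 0.708]
ft_force: [-1.0, -0.1, 0.6]
grip_width: 0.0428
```

```bash
python3 -c "
from h import *
go(.555,-.2233,.14,89.1,5)"
```

```text
pos [ 0.5555 -0.2237  0.0525] zyaw 89.34 xaxis [ 1.   -0.01 -0.01] | total [-0.0061 -0.4373  0.0034] per 5: [-0.0012 -0.0875  0.0007]  dyaw -0.24 deg twist/row 0.0004 | F [-1.01 -0.1   0.6 ] w 0.0428 t 4.15 j6 -0.37
```

move_arm([
  {"grip": 0.8, "linear": [0, -0.03, 0], "twist": 0},
  {"grip": 0.8, "linear": [0, -0.07, 0], "twist": 0},
  {"grip": 0.8, "linear": [0, -0.12, 0], "twist": 0},
  {"grip": 0.8, "linear": [0, -0.13, 0], "twist": 0},
  {"grip": 0.8, "linear": [0, -0.1, 0], "twist": 0},
])

```text
clock: 4.65
eef_pos: [0.5521, -0.2222, 0.1407]
tool_rot: [-0.704, 0.011, 0.003, 0.71]
ft_force: [0.4, 0.3, -1.0]
grip_width: 0.0428
```

```bash
python3 -c "
from h import *
go(.623,.0141,.15,89.1,10)"
```

```text
pos [ 0.5521 -0.2222  0.1407] zyaw 89.35 xaxis [ 1.   -0.01 -0.02] | total [ 0.34   -0.0444  1.1859] per 10: [ 0.034  -0.0044  0.1186]  dyaw -0.25 deg twist/row 0.0002 | F [ 0.38  0.32 -0.96] w 0.0428 t 4.65 j6 -0.37
```

move_arm([
  {"grip": 0.8, "linear": [0.03, -0.02, 0.08], "twist": 0},
  {"grip": 0.8, "linear": [0.04, -0.01, 0.13], "twist": 0},
  {"grip": 0.8, "linear": [0.04, 0, 0.15], "twist": 0},
  {"grip": 0.8, "linear": [0.04, 0, 0.15], "twist": 0},
  {"grip": 0.8, "linear": [0.04, 0, 0.15], "twist": 0},
])

```text
clock: 5.15
eef_pos: [0.5942, -0.0881, 0.1496]
tool_rot: [-0.705, 0.012, -0.001, 0.709]
ft_force: [-0.0, -1.0, -1.4]
grip_width: 0.0425
```

move_arm([
  {"grip": 0.8, "linear": [0.04, 0, 0.15], "twist": 0},
  {"grip": 0.8, "linear": [0.04, 0, 0.15], "twist": 0},
  {"grip": 0.8, "linear": [0.04, 0, 0.12], "twist": 0},
  {"grip": 0.8, "linear": [0.02, 0, 0.08], "twist": 0},
  {"grip": 0.8, "linear": [0, 0, 0], "twist": 0},
])

```text
clock: 5.65
eef_pos: [0.6229, 0.0252, 0.1456]
tool_rot: [-0.704, 0.012, 0.004, 0.71]
ft_force: [0.2, -0.1, -0.8]
grip_width: 0.0423
```

```bash
python3 -c "
from h import *
go(.623,.0141,.12,89.1,5)"
```

```text
pos [0.6229 0.0252 0.1456] zyaw 89.42 xaxis [ 1.   -0.01 -0.02] | total [ 0.0037  0.1276 -0.0569] per 5: [ 0.0007  0.0255 -0.0114]  dyaw -0.32 deg twist/row 0.0006 | F [ 0.16 -0.06 -0.78] w 0.0423 t 5.65 j6 0.05
```

move_arm([
  {"grip": 0.8, "linear": [0, 0.03, -0.028], "twist": 0},
  {"grip": 0.8, "linear": [0, 0.03, -0.02], "twist": 0.003},
  {"grip": 0.8, "linear": [0, 0.02, -0.01], "twist": 0},
  {"grip": 0.8, "linear": [0, 0, 0], "twist": 0},
  {"grip": 0.8, "linear": [0, 0, 0], "twist": 0},
])

```text
clock: 6.15
eef_pos: [0.6202, 0.0088, 0.1265]
tool_rot: [-0.704, 0.017, 0.002, 0.71]
ft_force: [-0.5, -0.2, -1.3]
grip_width: 0.0428
```

```bash
python3 - <<'E'
from h import *
go(.623,.0141,.09,89.1,5)
im,d=bot.camera('side'); a=im[130:260,270:440]
im2,d2=bot.camera('top'); b=im2[100:230,240:410]
cv2.imwrite('pics/b.png',np.hstack([cv2.resize(k,(400,306),interpolation=cv2.INTER_CUBIC) for k in(a,b)]))
E
```

```text
pos [0.6202 0.0088 0.1265] zyaw 88.76 xaxis [ 1.   -0.02 -0.03] | total [0.0181 0.1824 0.0254] per 5: [0.0036 0.0365 0.0051]  dyaw 0.34 deg twist/row -0.0006 | F [-0.48 -0.19 -1.26] w 0.0428 t 6.15 j6 0.03
```

View pics/b.png

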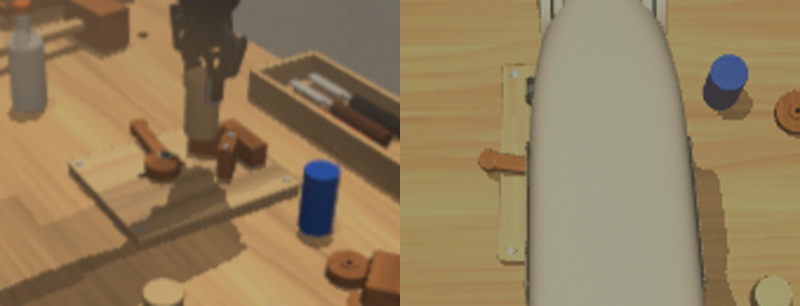

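The side view shows the blank held upright above the V. The lever and bystanders haven't moved. In the top view the arm hides the V. The arm overshoots a little, so I'll approach more slowly.

move_arm([
  {"grip": 0.8, "linear": [0.018, 0.02, 0.02], "twist": 0},
  {"grip": 0.8, "linear": [0.0, 0.03, 0.0], "twist": 0},
  {"grip": 0.8, "linear": [0, 0.03, 0], "twist": 0},
  {"grip": 0.8, "linear": [0, 0.02, 0], "twist": 0},
  {"grip": 0.8, "linear": [0, 0, 0], "twist": 0},
])

```text
clock: 6.75
eef_pos: [0.6243, 0.0138, 0.1054]
tool_rot: [-0.704, 0.016, 0.002, 0.71]
ft_force: [-0.3, -0.2, -0.6]
grip_width: 0.0428
```

```bash
cat >> h.py <<'E'
def tilt():
    print("down axis",Ro.from_quat(bot.get_obs()["tool_rot"]).as_matrix()[:,1].round(4))
E
python3 -c "
from h import *
go(.6245,.0141,.0705,89.1,1);tilt()"
```

```text
pos [0.6243 0.0138 0.1054] zyaw 88.81 xaxis [ 1.   -0.02 -0.03] | total [ 0.0053  0.1742 -0.    ] per 1: [ 0.0053  0.1742 -0.    ]  dyaw 0.29 deg twist/row -0.0026 | F [-0.33 -0.25 -0.6 ] w 0.0428 t 6.75 j6 0.04
down axis [-0.0251  0.0084 -0.9996]
```

move_arm([
  {"grip": 0.8, "linear": [0.002, 0.03, 0], "twist": 0},
  {"grip": 0.8, "linear": [0.002, 0.04, 0], "twist": 0},
  {"grip": 0.8, "linear": [0.002, 0.04, 0], "twist": 0},
  {"grip": 0.8, "linear": [0, 0.03, 0], "twist": 0},
  {"grip": 0.8, "linear": [0, 0, 0], "twist": 0},
])

```text
clock: 7.25
eef_pos: [0.6244, 0.0142, 0.0743]
tool_rot: [-0.704, 0.016, 0.002, 0.71]
ft_force: [-0.3, -0.2, -2.3]
grip_width: 0.0426
```

```bash
python3 -c "
from h import *
go(.6245,.0141,.0705,89.1,1);tilt()"
```

```text
pos [0.6244 0.0142 0.0743] zyaw 88.82 xaxis [ 1.   -0.02 -0.03] | total [ 0.0009  0.019  -0.0007] per 1: [ 0.0009  0.019  -0.0007]  dyaw 0.28 deg twist/row -0.0024 | F [-0.25 -0.25 -2.27] w 0.0426 t 7.25 j6 0.04
down axis [-0.0261  0.0083 -0.9996]
```

move_arm([
  {"grip": 0.8, "linear": [0, 0.007, 0], "twist": 0},
  {"grip": 0.8, "linear": [0, 0.006, 0], "twist": 0},
  {"grip": 0.8, "linear": [0, 0, 0], "twist": 0},
  {"grip": 0.8, "linear": [0, 0, 0], "twist": 0},
  {"grip": 0.8, "linear": [0, 0, 0], "twist": 0},
])

```text
clock: 7.75
eef_pos: [0.6248, 0.0141, 0.072]
tool_rot: [-0.704, 0.016, 0.002, 0.71]
ft_force: [-1.0, -0.4, 0.3]
grip_width: 0.0427
```

```bash
python3 -c "
from h import *
go(.6245,.0141,.0705,89.1,1);tilt()"
```

```text
pos [0.6248 0.0141 0.072 ] zyaw 88.82 xaxis [ 1.   -0.02 -0.03] | total [-0.0015  0.0078 -0.0003] per 1: [-0.0015  0.0078 -0.0003]  dyaw 0.28 deg twist/row -0.0025 | F [-1.02 -0.39  0.32] w 0.0427 t 7.75 j6 0.04
down axis [-0.025   0.0083 -0.9997]
```

move_arm([
  {"grip": 0.8, "linear": [0, 0.006, 0], "twist": 0},
  {"grip": 0.8, "linear": [0, 0, 0], "twist": 0},
  {"grip": 0.8, "linear": [0, 0, 0], "twist": 0},
  {"grip": 0.8, "linear": [0, 0, 0], "twist": 0},
  {"grip": 0.8, "linear": [0, 0, 0], "twist": 0},
])

```text
clock: 8.25
eef_pos: [0.6252, 0.0141, 0.0714]
tool_rot: [-0.704, 0.016, 0.001, 0.71]
ft_force: [-0.4, 0.1, -1.0]
grip_width: 0.0426
```

move_arm([
  {"grip": 0.8, "linear": [0, 0.006, 0], "twist": 0},
  {"grip": 0.8, "linear": [0, 0, 0], "twist": 0},
  {"grip": 0.8, "linear": [0, 0, 0], "twist": 0},
  {"grip": 0.8, "linear": [0, 0, 0], "twist": 0},
  {"grip": 0.8, "linear": [0, 0, 0], "twist": 0},
])

```text
clock: 8.75
eef_pos: [0.6254, 0.0142, 0.0708]
tool_rot: [-0.704, 0.015, 0.001, 0.71]
ft_force: [0.4, -0.6, 0.0]
grip_width: 0.0432
```

move_arm([
  {"grip": 0.45, "linear": [0, 0, 0], "twist": 0},
  {"grip": 0.4, "linear": [0, 0, 0], "twist": 0},
  {"grip": 0.35, "linear": [0, 0, 0], "twist": 0},
  {"grip": 0.3, "linear": [0, 0, 0], "twist": 0},
  {"grip": 0.2, "linear": [0, 0, 0], "twist": 0},
])

```text
clock: 9.25
eef_pos: [0.6257, 0.0142, 0.0708]
tool_rot: [-0.704, 0.015, 0.001, 0.71]
ft_force: [-0.4, 0.8, -0.1]
grip_width: 0.0682
```

```bash
python3 -c "
from h import *
go(.575,.0141,.16,89.1,5);tilt()"
```

```text
pos [0.6257 0.0142 0.0708] zyaw 88.81 xaxis [ 1.   -0.02 -0.02] | total [-0.2636 -0.4402 -0.0021] per 5: [-0.0527 -0.088  -0.0004]  dyaw 0.29 deg twist/row -0.0005 | F [-0.38  0.8  -0.14] w 0.0682 t 9.25 j6 0.04
down axis [-0.0224  0.0084 -0.9997]
```

move_arm([
  {"grip": 0.2, "linear": [0, -0.05, 0], "twist": 0},
  {"grip": 0.2, "linear": [0, -0.1, 0], "twist": 0},
  {"grip": 0.2, "linear": [0, -0.12, 0], "twist": 0},
  {"grip": 0.2, "linear": [-0.03, -0.1, 0], "twist": 0},
  {"grip": 0.4, "linear": [-0.08, 0, 0], "twist": 0},
])

```text
clock: 9.75
eef_pos: [0.6063, 0.014, 0.1496]
tool_rot: [-0.704, 0.015, 0.0, 0.71]
ft_force: [0.2, -0.1, 0.3]
grip_width: 0.0553
```

move_arm([
  {"grip": 0.8, "linear": [-0.08, 0, 0], "twist": 0},
  {"grip": 1, "linear": [-0.06, 0, 0], "twist": 0},
  {"grip": 1, "linear": [0, 0, 0], "twist": 0},
  {"grip": 1, "linear": [0, 0, 0], "twist": 0},
  {"grip": 1, "linear": [0, 0, 0], "twist": 0},
])

```text
clock: 10.25
eef_pos: [0.5789, 0.0146, 0.156]
tool_rot: [-0.704, 0.012, -0.002, 0.71]
ft_force: [1.2, -1.7, 0.6]
grip_width: 0.0003
```

```bash
python3 - <<'E'
from h import *
go(.572,.0138,.050,89.1,5);tilt()
im,d=bot.camera('side'); C=cloud('side',d)
cv2.imwrite('pics/c.png',cv2.resize(im[140:260,290:430],None,fx=5,fy=5,interpolation=cv2.INTER_CUBIC))
E
```

```text
pos [0.5789 0.0146 0.156 ] zyaw 88.82 xaxis [ 1.   -0.02 -0.01] | total [-0.0268  0.5306 -0.0091] per 5: [-0.0054  0.1061 -0.0018]  dyaw 0.28 deg twist/row -0.0005 | F [ 1.2  -1.74  0.61] w 0.0003 t 10.25 j6 0.04
down axis [-0.0142  0.0086 -0.9999]
```

View pics/c.png

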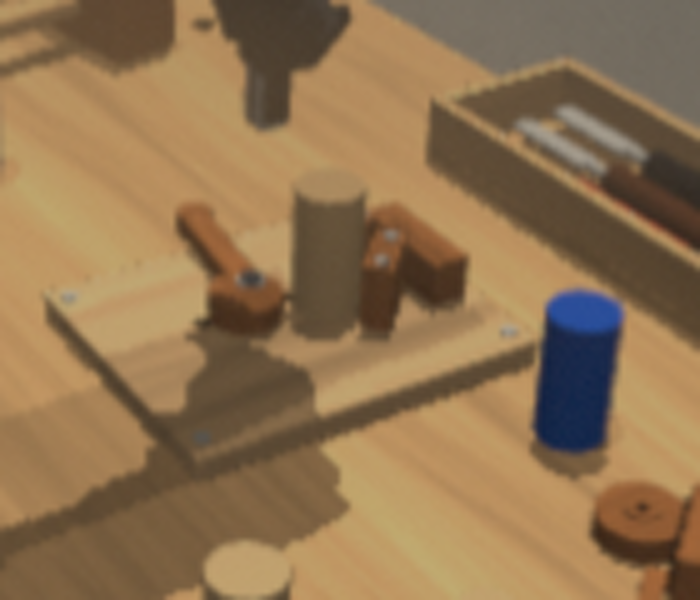

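The side picture shows the blank standing upright in the mouth at crop (330,255), clear of the cam disc at (245,300). The tool leans about 0.8°. I'll try to take that out with a multi-row move back before I push.

move_arm([
  {"grip": 1, "linear": [-0.08, 0, 0], "twist": -0.0025},
  {"grip": 1, "linear": [-0.08, 0, 0], "twist": 0},
  {"grip": 1, "linear": [-0.08, 0, 0], "twist": 0},
  {"grip": 1, "linear": [-0.08, 0, 0], "twist": 0},
  {"grip": 1, "linear": [0, 0, 0], "twist": 0},
])

```text
clock: 10.8
eef_pos: [0.5161, 0.0156, 0.1554]
tool_rot: [-0.704, 0.011, -0.0, 0.71]
ft_force: [-0.5, 0.4, -0.3]
grip_width: -0.0002
```

```bash
python3 - <<'E'
from h import *
go(.572,.0138,.050,89.1,1);tilt()
E
```

```text
pos [0.5161 0.0156 0.1554] zyaw 89.1 xaxis [ 1.   -0.02 -0.01] | total [ 0.2873  0.5228 -0.0089] per 1: [ 0.2873  0.5228 -0.0089]  dyaw 0.00 deg twist/row -0.0000 | F [-0.53  0.36 -0.31] w -0.0002 t 10.8 j6 0.04
down axis [-0.0143  0.0085 -0.9999]
```

move_arm([
  {"grip": 1, "linear": [0, -0.12, 0], "twist": 0},
  {"grip": 1, "linear": [0, -0.12, 0], "twist": 0},
  {"grip": 1, "linear": [0, -0.12, 0], "twist": 0},
  {"grip": 1, "linear": [0, -0.12, 0], "twist": 0},
  {"grip": 1, "linear": [0, 0, 0], "twist": 0},
])

```text
clock: 11.3
eef_pos: [0.5217, 0.0147, 0.2535]
tool_rot: [-0.704, 0.011, -0.001, 0.71]
ft_force: [0.5, -0.5, -1.0]
grip_width: -0.0003
```

```bash
python3 - <<'E'
from h import *
go(.572,.0138,.050,89.1,1);tilt()
E
```

```text
pos [0.5217 0.0147 0.2535] zyaw 89.09 xaxis [ 1.   -0.02 -0.01] | total [ 0.2658  1.0139 -0.0085] per 1: [ 0.2658  1.0139 -0.0085]  dyaw 0.01 deg twist/row -0.0001 | F [ 0.53 -0.5  -1.  ] w -0.0003 t 11.3 j6 0.04
down axis [-0.014   0.0084 -0.9999]
```

move_arm([
  {"grip": 1, "linear": [0, 0.24, 0], "twist": 0},
  {"grip": 1, "linear": [0, 0, 0], "twist": 0},
  {"grip": 1, "linear": [0, 0, 0], "twist": 0},
  {"grip": 1, "linear": [0, 0.24, 0], "twist": 0},
  {"grip": 1, "linear": [0, 0, 0], "twist": 0},
])

```text
clock: 11.8
eef_pos: [0.5229, 0.0154, 0.1565]
tool_rot: [-0.704, 0.01, -0.001, 0.71]
ft_force: [-1.0, -0.0, -1.3]
grip_width: 0.0001
```

```bash
python3 - <<'E'
from h import *
go(.572,.0138,.050,89.1,1);tilt()
E
```

```text
pos [0.5229 0.0154 0.1565] zyaw 89.08 xaxis [ 1.   -0.02 -0.01] | total [ 0.2521  0.5292 -0.0083] per 1: [ 0.2521  0.5292 -0.0083]  dyaw 0.02 deg twist/row -0.0002 | F [-1.05 -0.04 -1.25] w 0.0001 t 11.8 j6 0.04
down axis [-0.0125  0.0083 -0.9999]
```

move_arm([
  {"grip": 1, "linear": [0.235, 0, -0.007], "twist": 0},
  {"grip": 1, "linear": [0, 0.1, 0], "twist": 0},
  {"grip": 1, "linear": [0, 0.2, 0], "twist": 0},
  {"grip": 1, "linear": [0, 0, 0], "twist": 0},
  {"grip": 1, "linear": [0, 0, 0], "twist": 0},
])

```text
clock: 12.3
eef_pos: [0.5843, 0.0139, 0.1096]
tool_rot: [-0.704, 0.002, -0.009, 0.71]
ft_force: [0.9, -0.3, 0.2]
grip_width: 0.0
```

```bash
python3 - <<'E'
from h import *
go(.572,.0138,.048,89.1,1);tilt()
E
```

```text
pos [0.5843 0.0139 0.1096] zyaw 89.1 xaxis [ 1.   -0.02  0.01] | total [-0.0644  0.3072 -0.004 ] per 1: [-0.0644  0.3072 -0.004 ]  dyaw 0.00 deg twist/row -0.0000 | F [ 0.89 -0.25  0.18] w 0.0 t 12.3 j6 0.04
down axis [ 0.0095  0.0088 -0.9999]
```

The lean now goes the useful way: the fingertips lead, so contact with the blank will be low.

move_arm([
  {"grip": 1, "linear": [-0.065, 0, 0], "twist": 0},
  {"grip": 1, "linear": [0, 0, 0], "twist": 0},
  {"grip": 1, "linear": [0, 0, 0], "twist": 0},
  {"grip": 1, "linear": [0, 0.2, 0], "twist": 0},
  {"grip": 1, "linear": [0, 0, 0], "twist": 0},
])

```text
clock: 12.8
eef_pos: [0.5827, 0.0146, 0.0842]
tool_rot: [-0.704, -0.006, -0.018, 0.71]
ft_force: [-1.2, 0.0, -1.2]
grip_width: -0.0002
```

```bash
python3 - <<'E'
from h import *
go(.580,.0138,.048,89.1,1);tilt()
E
```

```text
pos [0.5827 0.0146 0.0842] zyaw 89.11 xaxis [ 1.   -0.02  0.03] | total [-0.0197  0.1806 -0.006 ] per 1: [-0.0197  0.1806 -0.006 ]  dyaw -0.01 deg twist/row 0.0001 | F [-1.17  0.02 -1.2 ] w -0.0002 t 12.8 j6 0.04
down axis [ 0.0339  0.0092 -0.9994]
```

move_arm([
  {"grip": 1, "linear": [-0.04, 0.02, 0], "twist": 0},
  {"grip": 1, "linear": [-0.03, 0.04, 0], "twist": 0},
  {"grip": 1, "linear": [0, 0.04, 0], "twist": 0},
  {"grip": 1, "linear": [0, 0.03, 0], "twist": 0},
  {"grip": 1, "linear": [0, 0, 0], "twist": 0},
])

```text
clock: 13.3
eef_pos: [0.5752, 0.0152, 0.064]
tool_rot: [-0.703, -0.01, -0.021, 0.71]
ft_force: [-0.4, 0.2, 0.2]
grip_width: 0.0003
```

```bash
python3 - <<'E'
from h import *
go(.588,.0138,.048,89.1,1);tilt()
E
```

```text
pos [0.5752 0.0152 0.064 ] zyaw 89.12 xaxis [ 1.   -0.02  0.05] | total [ 0.0604  0.0825 -0.0067] per 1: [ 0.0604  0.0825 -0.0067]  dyaw -0.02 deg twist/row 0.0001 | F [-0.38  0.21  0.15] w 0.0003 t 13.3 j6 0.04
down axis [ 0.0452  0.0095 -0.9989]
```

move_arm([
  {"grip": 1, "linear": [0, 0.05, -0.006], "twist": 0},
  {"grip": 1, "linear": [0, 0.025, 0], "twist": 0},
  {"grip": 1, "linear": [0, 0, 0], "twist": 0},
  {"grip": 1, "linear": [0, 0, 0], "twist": 0},
  {"grip": 1, "linear": [0, 0, 0], "twist": 0},
])

```text
clock: 13.8
eef_pos: [0.5768, 0.0139, 0.0478]
tool_rot: [-0.703, -0.011, -0.022, 0.71]
ft_force: [-0.0, 0.7, -0.1]
grip_width: -0.0002
```

```bash
python3 - <<'E'
from h import *
go(.590,.0138,.048,89.1,1);tilt()
E
```

```text
pos [0.5768 0.0139 0.0478] zyaw 89.11 xaxis [ 1.   -0.02  0.05] | total [0.0661 0.0018 0.0003] per 1: [0.0661 0.0018 0.0003]  dyaw -0.01 deg twist/row 0.0001 | F [-0.05  0.74 -0.12] w -0.0002 t 13.8 j6 0.04
down axis [ 0.0456  0.0094 -0.9989]
```

move_arm([
  {"grip": 1, "linear": [0.02, 0, 0], "twist": 0},
  {"grip": 1, "linear": [0.02, 0, 0], "twist": 0},
  {"grip": 1, "linear": [0.01, 0, 0], "twist": 0},
  {"grip": 1, "linear": [0.01, 0, 0], "twist": 0},
  {"grip": 1, "linear": [0, 0, 0], "twist": 0},
])

```text
clock: 14.3
eef_pos: [0.5909, 0.0138, 0.0493]
tool_rot: [-0.703, -0.011, -0.022, 0.71]
ft_force: [-0.1, -0.9, 0.8]
grip_width: 0.0002
```

move_arm([
  {"grip": 1, "linear": [0.01, 0, 0], "twist": 0},
  {"grip": 1, "linear": [0.01, 0, 0], "twist": 0},
  {"grip": 1, "linear": [0.005, 0, 0], "twist": 0},
  {"grip": 1, "linear": [0, 0, 0], "twist": 0},
  {"grip": 1, "linear": [0, 0, 0], "twist": 0},
])

```text
clock: 14.8
eef_pos: [0.5957, 0.0137, 0.0493]
tool_rot: [-0.703, -0.011, -0.022, 0.71]
ft_force: [0.4, -0.7, 0.6]
grip_width: 0.0003
```

move_arm([
  {"grip": 1, "linear": [0.006, 0, 0], "twist": 0},
  {"grip": 1, "linear": [0, 0, 0], "twist": 0},
  {"grip": 1, "linear": [0.004, 0, 0], "twist": 0},
  {"grip": 1, "linear": [0, 0, 0], "twist": 0},
  {"grip": 1, "linear": [0, 0, 0], "twist": 0},
])

```text
clock: 15.3
eef_pos: [0.5973, 0.0138, 0.0492]
tool_rot: [-0.703, -0.011, -0.022, 0.71]
ft_force: [-0.5, 0.4, 0.1]
grip_width: -0.0003
```

```bash
python3 - <<'E'
from h import *
go(.597,.0138,.048,89.1,1)
im,d=bot.camera('side'); C=cloud('side',d)
# blank top in side view
cv2.imwrite('pics/d.png',cv2.resize(im[140:230,310:430],None,fx=6,fy=6,interpolation=cv2.INTER_CUBIC))
E
```

```text
pos [0.5973 0.0138 0.0492] zyaw 89.12 xaxis [ 1.   -0.02  0.05] | total [-0.0018  0.0061 -0.0001] per 1: [-0.0018  0.0061 -0.0001]  dyaw -0.02 deg twist/row 0.0002 | F [-0.48  0.4   0.09] w -0.0003 t 15.3 j6 0.03
```

View pics/d.png

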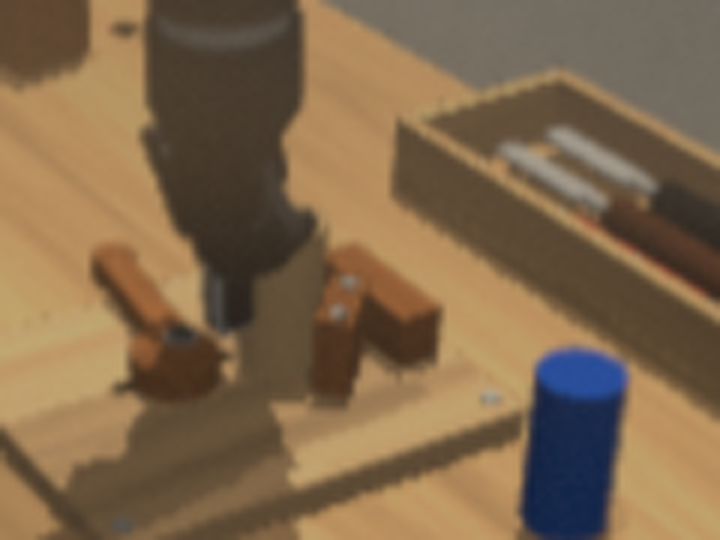

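The picture shows the fingers at crop (230,290), close against the blank at (280,330), which is upright. Force in x isn't conclusive yet, so I'll keep going in small steps.

move_arm([
  {"grip": 1, "linear": [0.006, 0, 0], "twist": 0},
  {"grip": 1, "linear": [0, 0, 0], "twist": 0},
  {"grip": 1, "linear": [0.004, 0, 0], "twist": 0},
  {"grip": 1, "linear": [0, 0, 0], "twist": 0},
  {"grip": 1, "linear": [0, 0, 0], "twist": 0},
])

```text
clock: 15.85
eef_pos: [0.5978, 0.0145, 0.049]
tool_rot: [-0.703, -0.01, -0.02, 0.711]
ft_force: [-0.6, 0.5, 0.9]
grip_width: -0.0001
```

move_arm([
  {"grip": 1, "linear": [0.005, 0, 0], "twist": 0},
  {"grip": 1, "linear": [0, 0, 0], "twist": 0},
  {"grip": 1, "linear": [0, 0, 0], "twist": 0},
  {"grip": 1, "linear": [0, 0, 0], "twist": 0},
  {"grip": 1, "linear": [0, 0, 0], "twist": 0},
])

```text
clock: 16.35
eef_pos: [0.598, 0.0146, 0.0489]
tool_rot: [-0.703, -0.009, -0.02, 0.711]
ft_force: [-2.0, 0.4, 1.5]
grip_width: -0.0004
```

move_arm([
  {"grip": 1, "linear": [0.006, 0, 0], "twist": 0},
  {"grip": 1, "linear": [0, 0, 0], "twist": 0},
  {"grip": 1, "linear": [0.005, 0, 0], "twist": 0},
  {"grip": 1, "linear": [0, 0, 0], "twist": 0},
  {"grip": 1, "linear": [0, 0, 0], "twist": 0},
])

```text
clock: 16.85
eef_pos: [0.598, 0.0146, 0.0484]
tool_rot: [-0.703, -0.008, -0.018, 0.711]
ft_force: [-3.7, 0.8, 1.2]
grip_width: 0.0004
```

```bash
cat >> h.py <<'E'
def force(n=6):
    F=[]
    for i in range(n): F.append(bot.get_obs()["ft_force"]); bot.camera("side")
    print("F mean",np.mean(F,0).round(2),"sd",np.std(F,0).round(2))
E
python3 - <<'E'
from h import *
go(.597,.0138,.048,89.1,1); tilt(); force()
E
```

```text
pos [0.598  0.0146 0.0484] zyaw 89.18 xaxis [ 1.   -0.01  0.04] | total [-0.0048  0.0017 -0.0042] per 1: [-0.0048  0.0017 -0.0042]  dyaw -0.08 deg twist/row 0.0007 | F [-3.69  0.79  1.21] w 0.0004 t 16.85 j6 0.03
down axis [ 0.0359  0.0113 -0.9993]
F mean [-3.37  0.39  1.37] sd [0.7  0.25 0.5 ]
```

It's seated: the TCP stays at x = 0.598 under a push of about 3.4 N, and the predicted value was 0.597. Next I'll withdraw, rise, and swing aside towards the lever's end.

move_arm([
  {"grip": 1, "linear": [-0.03, 0, 0], "twist": 0},
  {"grip": 1, "linear": [-0.05, 0, 0], "twist": 0},
  {"grip": 1, "linear": [0, -0.1, 0], "twist": 0},
  {"grip": 1, "linear": [0, -0.2, 0], "twist": 0},
  {"grip": 1, "linear": [0, -0.1, 0.05], "twist": 0},
])

```text
clock: 17.65
eef_pos: [0.5767, 0.0221, 0.1264]
tool_rot: [-0.704, -0.006, -0.018, 0.71]
ft_force: [1.1, 0.6, 0.5]
grip_width: -0.0003
```

move_arm([
  {"grip": 1, "linear": [0.0, 0, 0.15], "twist": 0},
  {"grip": 1, "linear": [0.05, 0, 0.15], "twist": 0},
  {"grip": 1, "linear": [0.07, 0, 0.1], "twist": 0},
  {"grip": 1, "linear": [0.07, 0, 0.05], "twist": 0},
  {"grip": 1, "linear": [0, 0, 0], "twist": 0},
])

```text
clock: 18.15
eef_pos: [0.6206, 0.114, 0.1364]
tool_rot: [-0.703, -0.011, -0.025, 0.71]
ft_force: [0.1, -0.1, -1.2]
grip_width: 0.0006
```

```bash
python3 - <<'E'
from h import *
go(.628,.124,.08,89.1,1); tilt()
im,dep=bot.camera("top"); C=cloud("top",dep); Z=C[...,2]
m=np.zeros(Z.shape,bool); m[120:190,290:350]=((Z>.095)&(Z<.112))[120:190,290:350]
P=C[m]; print(len(P),np.median(P,0),(P.min(0)+P.max(0))/2,np.ptp(P,axis=0))
cv2.imwrite('pics/e.png',cv2.resize(im[100:230,240:400],None,fx=5,fy=5,interpolation=cv2.INTER_CUBIC)[:600])
E
```

```text
pos [0.6206 0.114  0.1364] zyaw 88.88 xaxis [ 1.   -0.02  0.05] | total [0.0213 0.2842 0.048 ] per 1: [0.0213 0.2842 0.048 ]  dyaw 0.22 deg twist/row -0.0019 | F [ 0.09 -0.08 -1.2 ] w 0.0006 t 18.15 j6 0.2
down axis [ 0.0518  0.0092 -0.9986]
216 [0.62938696 0.01447399 0.10398264] [0.63050933 0.01459865 0.10277472] [0.04330847 0.04248575 0.01445081]
```

View pics/e.png

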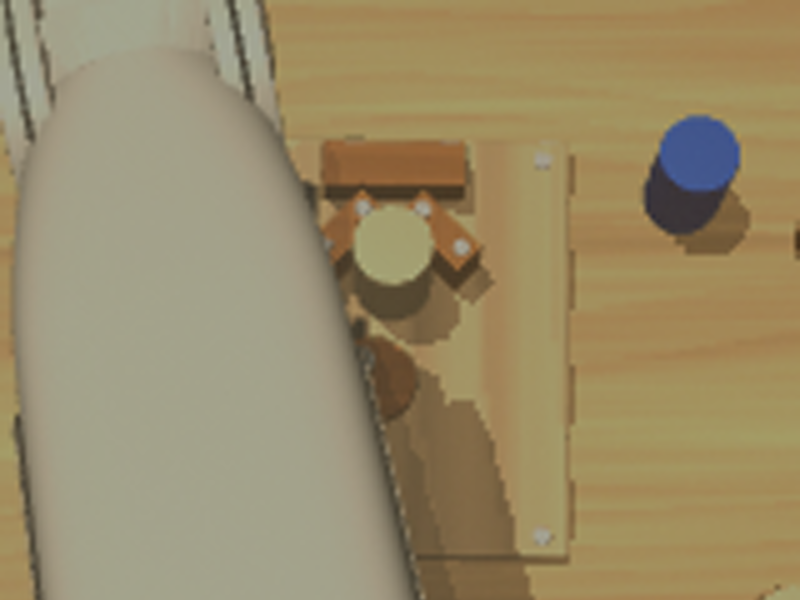

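The top view shows the blank at crop (393,245), nested against both battens. Depth puts its centre at (0.6297, 0.0145), against the predicted seat at (0.630, 0.014). The arm now goes down beside the lever's end.

```bash
cat >> h.py <<'E'
PIV=np.array([.5797,.0328])
def lev(phi,gap=0,h=11,z=.027,n=5):
    a=np.radians(phi); u=np.array([np.cos(a),np.sin(a)]); t=np.array([-u[1],u[0]])
    P=PIV+.095*u-(.0125+h/1000+gap/1000)*t; go(P[0],P[1],z,max(phi,89.1),n)
def where(h=11):
    "phi of the lever inferred from tool position (assuming contact)"
    o=bot.get_obs(); R=Ro.from_quat(o["tool_rot"]).as_matrix(); nx=-R[:2,0]/np.hypot(*R[:2,0])
    # lever end E on circle r=95, (E-P).n = 12.5+h
    from scipy.optimize import brentq
    f=lambda a: (PIV+.095*np.array([np.cos(a),np.sin(a)])-o["eef_pos"][:2])@nx-(.0125+h/1000)
    z=np.arctan2(R[1,2],R[0,2]); a=brentq(f,z-.9,z+.9); E=PIV+.095*np.array([np.cos(a),np.sin(a)])
    print("phi",round(np.degrees(a),2),"face offset along finger width mm",((E-o["eef_pos"][:2])@R[:2,2]*1000).round(1))
E
python3 - <<'E'
from h import *
go(.628,.126,.06,None,2); 
E
```

```text
pos [0.6195 0.1132 0.1362] zyaw 88.85 xaxis [ 1.   -0.02  0.05] | total [0.0221 0.3832 0.0609] per 2: [0.0111 0.1916 0.0304]  | F [-0.05 -0.07 -0.65] w 0.0004 t 18.2 j6 0.2
```

move_arm([
  {"grip": 1, "linear": [0.02, 0.1, 0.06], "twist": 0},
  {"grip": 1, "linear": [0, 0, 0], "twist": 0},
  {"grip": 1, "linear": [0, 0.2, 0], "twist": 0},
  {"grip": 1, "linear": [0, 0, 0], "twist": 0},
  {"grip": 1, "linear": [0, 0, 0], "twist": 0},
])

```text
clock: 18.7
eef_pos: [0.6254, 0.1215, 0.0791]
tool_rot: [-0.704, -0.01, -0.027, 0.709]
ft_force: [0.7, 0.8, 0.6]
grip_width: -0.0
```

```bash
python3 - <<'E'
from h import *
go(.628,.126,.027,None,1); tilt()
E
```

```text
pos [0.6254 0.1215 0.0791] zyaw 88.64 xaxis [ 1.   -0.02  0.05] | total [-0.0012  0.2609  0.0208] per 1: [-0.0012  0.2609  0.0208]  | F [0.71 0.8  0.55] w -0.0 t 18.7 j6 0.22
down axis [ 0.0528  0.0065 -0.9986]
```

move_arm([
  {"grip": 1, "linear": [0, 0.13, 0.01], "twist": 0},
  {"grip": 1, "linear": [0, 0, 0], "twist": 0},
  {"grip": 1, "linear": [0, 0.12, 0.01], "twist": 0},
  {"grip": 1, "linear": [0, 0, 0], "twist": 0},
  {"grip": 1, "linear": [0, 0, 0], "twist": 0},
])

```text
clock: 19.2
eef_pos: [0.6334, 0.1239, 0.0411]
tool_rot: [-0.704, -0.014, -0.033, 0.71]
ft_force: [0.2, 0.1, 0.9]
grip_width: -0.0
```

```bash
python3 - <<'E'
from h import *
lev(85,0,n=1); tilt();where()
E
```

```text
pos [0.6334 0.1239 0.0411] zyaw 88.46 xaxis [ 1.   -0.03  0.07] | total [-0.1145  0.0633  0.0039] per 1: [-0.1145  0.0633  0.0039]  dyaw 0.64 deg twist/row -0.0056 | F [0.23 0.11 0.87] w -0.0 t 19.2 j6 0.22
down axis [ 0.0665  0.0078 -0.9978]
phi 71.51 face offset along finger width mm -1.6
```

move_arm([
  {"grip": 1, "linear": [-0.01, 0.06, 0], "twist": 0},
  {"grip": 1, "linear": [0, 0, 0], "twist": 0},
  {"grip": 1, "linear": [0, 0.01, 0], "twist": 0},
  {"grip": 1, "linear": [-0.03, 0, 0], "twist": 0},
  {"grip": 1, "linear": [0, 0, 0], "twist": 0},
])

```text
clock: 19.7
eef_pos: [0.6284, 0.1243, 0.0311]
tool_rot: [-0.703, -0.016, -0.036, 0.71]
ft_force: [-0.5, -0.4, 0.4]
grip_width: 0.0003
```

```bash
python3 - <<'E'
from h import *
lev(90,0,n=1); tilt();where()
E
```

```text
pos [0.6284 0.1243 0.0311] zyaw 88.43 xaxis [ 1.   -0.03  0.07] | total [-0.1279  0.0115  0.014 ] per 1: [-0.1279  0.0115  0.014 ]  dyaw 1.57 deg twist/row -0.0137 | F [-0.52 -0.36  0.4 ] w 0.0003 t 19.7 j6 0.23
down axis [ 0.0734  0.0089 -0.9973]
phi 74.59 face offset along finger width mm -0.5
```

move_arm([
  {"grip": 1, "linear": [-0.03, 0.006, 0.003], "twist": -0.004},
  {"grip": 1, "linear": [-0.03, 0.006, 0.003], "twist": -0.004},
  {"grip": 1, "linear": [-0.03, 0.0, 0.003], "twist": -0.004},
  {"grip": 1, "linear": [-0.03, 0, 0.003], "twist": -0.004},
  {"grip": 1, "linear": [-0.02, 0, 0], "twist": 0},
])

```text
clock: 20.2
eef_pos: [0.6008, 0.1283, 0.028]
tool_rot: [-0.703, -0.031, -0.025, 0.71]
ft_force: [1.7, 0.4, 0.3]
grip_width: -0.0
```

```bash
python3 - <<'E'
from h import *
lev(105,0,n=5); tilt();where()
E
```

```text
pos [0.6008 0.1283 0.028 ] zyaw 90.46 xaxis [1.   0.01 0.08] | total [-0.1148 -0.004   0.0124] per 5: [-0.023  -0.0008  0.0025]  dyaw 14.54 deg twist/row -0.0254 | F [1.67 0.36 0.33] w -0.0 t 20.2 j6 0.21
down axis [ 0.0787  0.0109 -0.9968]
phi 91.45 face offset along finger width mm -0.4
```

move_arm([
  {"grip": 1, "linear": [-0.04, -0.002, 0.008], "twist": -0.044},
  {"grip": 1, "linear": [-0.04, -0.002, 0.008], "twist": -0.044},
  {"grip": 1, "linear": [-0.04, -0.002, 0.008], "twist": -0.044},
  {"grip": 1, "linear": [-0.04, -0.002, 0.008], "twist": -0.044},
  {"grip": 1, "linear": [-0.04, -0.002, 0.008], "twist": -0.044},
])

```text
clock: 20.7
eef_pos: [0.5595, 0.128, 0.0277]
tool_rot: [0.691, 0.192, -0.133, -0.684]
ft_force: [2.7, -0.4, 0.6]
grip_width: -0.0002
```

```bash
python3 - <<'E'
from h import *
lev(135,0,n=5); tilt();where()
E
```

```text
pos [0.5595 0.128  0.0277] zyaw 116.57 xaxis [0.89 0.45 0.08] | total [-0.1612 -0.0095  0.017 ] per 5: [-0.0322 -0.0019  0.0034]  dyaw 18.43 deg twist/row -0.0322 | F [ 2.7  -0.35  0.64] w -0.0002 t 20.7 j6 -0.23
down axis [ 0.0829  0.0089 -0.9965]
phi 115.94 face offset along finger width mm 0.8
```

move_arm([
  {"grip": 1, "linear": [-0.037, -0.002, 0.006], "twist": -0.037},
  {"grip": 1, "linear": [-0.037, -0.002, 0.006], "twist": -0.037},
  {"grip": 1, "linear": [-0.037, -0.001, 0.006], "twist": -0.037},
  {"grip": 1, "linear": [-0.03, -0.001, 0.006], "twist": -0.03},
  {"grip": 1, "linear": [0, 0, 0], "twist": 0},
])

```text
clock: 21.2
eef_pos: [0.5306, 0.1162, 0.0273]
tool_rot: [0.664, 0.291, -0.233, -0.648]
ft_force: [-0.9, 0.7, 0.4]
grip_width: 0.0001
```

```bash
python3 - <<'E'
from h import *
lev(145,0,n=5); tilt();where()
E
```

```text
pos [0.5306 0.1162 0.0273] zyaw 133.47 xaxis [0.72 0.69 0.07] | total [-0.0883 -0.0053  0.0175] per 5: [-0.0177 -0.0011  0.0035]  dyaw 11.53 deg twist/row -0.0201 | F [-0.87  0.65  0.39] w 0.0001 t 21.2 j6 -0.54
down axis [ 0.084   0.0084 -0.9964]
phi 134.54 face offset along finger width mm 0.7
```

move_arm([
  {"grip": 1, "linear": [-0.02, -0.001, 0.004], "twist": -0.018},
  {"grip": 1, "linear": [-0.02, -0.001, 0.003], "twist": -0.018},
  {"grip": 1, "linear": [-0.02, -0.001, 0.003], "twist": -0.018},
  {"grip": 1, "linear": [-0.015, 0, 0.002], "twist": -0.015},
  {"grip": 1, "linear": [-0.01, 0, 0.002], "twist": -0.01},
])

```text
clock: 21.7
eef_pos: [0.5176, 0.1065, 0.0272]
tool_rot: [0.644, 0.342, -0.284, -0.623]
ft_force: [0.8, 0.0, 1.1]
grip_width: -0.0001
```

```bash
cat >> h.py <<'E'
def lf():
    o=bot.get_obs(); R=Ro.from_quat(o["tool_rot"]).as_matrix(); f=[]
    for i in range(4): f.append(bot.get_obs()["ft_force"]@R[:,0]); bot.camera("side")
    print("push N",np.round(f,2),"mean",np.mean(f).round(2))
E
python3 - <<'E'
from h import *
lev(150,0,n=5); tilt();where();lf();where()
E
```

```text
pos [0.5176 0.1065 0.0272] zyaw 142.52 xaxis [0.6  0.79 0.06] | total [-0.0486 -0.0028  0.0158] per 5: [-0.0097 -0.0006  0.0032]  dyaw 7.48 deg twist/row -0.0130 | F [0.85 0.03 1.1 ] w -0.0001 t 21.7 j6 -0.71
down axis [ 0.0863  0.0098 -0.9962]
phi 144.23 face offset along finger width mm 0.9
push N [0.6  0.7  0.49 0.8 ] mean 0.65
phi 144.39 face offset along finger width mm 0.7
```

move_arm([
  {"grip": 1, "linear": [-0.012, 0, 0.003], "twist": -0.014},
  {"grip": 1, "linear": [-0.012, -0.001, 0.003], "twist": -0.014},
  {"grip": 1, "linear": [-0.012, 0, 0.003], "twist": -0.014},
  {"grip": 1, "linear": [-0.01, -0.001, 0.003], "twist": -0.014},
  {"grip": 1, "linear": [-0.008, 0, 0.002], "twist": -0.01},
])

```text
clock: 22.4
eef_pos: [0.5114, 0.1017, 0.0271]
tool_rot: [0.621, 0.388, -0.327, -0.598]
ft_force: [2.4, 3.9, -1.8]
grip_width: -0.0003
```

```bash
python3 - <<'E'
from h import *
where();lf();where();lev(158,0,n=5);
E
```

```text
phi 148.77 face offset along finger width mm 1.7
push N [4.45 3.78 3.78 4.65] mean 4.17
phi 149.02 face offset along finger width mm 1.6
pos [0.5112 0.1014 0.0271] zyaw 150.51 xaxis [0.49 0.87 0.06] | total [-0.0751 -0.0053  0.0193] per 5: [-0.015  -0.0011  0.0039]  dyaw 7.49 deg twist/row -0.0131 | F [ 2.92  4.36 -1.36] w 0.0 t 22.6 j6 -0.86
```

The cam has met the blank: the lever stopped at φ ≈ 149° (θ ≈ 1.22) with a steady 4.2 N. One more small step should bring it to the middle of the snug range.

move_arm([
  {"grip": 1, "linear": [-0.006, 0, 0.001], "twist": 0},
  {"grip": 1, "linear": [0, 0, 0], "twist": 0},
  {"grip": 1, "linear": [0, 0, 0], "twist": 0},
  {"grip": 1, "linear": [0, 0, 0], "twist": 0},
  {"grip": 1, "linear": [0, 0, 0], "twist": 0},
])

```text
clock: 23.1
eef_pos: [0.5111, 0.1013, 0.027]
tool_rot: [0.621, 0.387, -0.326, -0.598]
ft_force: [2.2, 3.8, -1.1]
grip_width: -0.0001
```

```bash
python3 - <<'E'
from h import *
where();lf();where()
E
```

```text
phi 149.11 face offset along finger width mm 1.5
push N [4.36 3.88 4.91 3.06] mean 4.05
phi 149.12 face offset along finger width mm 1.5
```

move_arm([
  {"grip": 1, "linear": [-0.008, 0, 0.001], "twist": 0},
  {"grip": 1, "linear": [0, 0, 0], "twist": 0},
  {"grip": 1, "linear": [-0.008, 0, 0], "twist": 0},
  {"grip": 1, "linear": [0, 0, 0], "twist": 0},
  {"grip": 1, "linear": [0, 0, 0], "twist": 0},
])

```text
clock: 23.8
eef_pos: [0.5105, 0.1005, 0.0271]
tool_rot: [0.62, 0.389, -0.325, -0.599]
ft_force: [2.0, 2.8, -2.0]
grip_width: -0.0003
```

```bash
python3 - <<'E'
from h import *
where();lf();where();tilt()
E
```

```text
phi 149.69 face offset along finger width mm 1.4
push N [3.3  3.92 3.52 4.81] mean 3.89
phi 149.7 face offset along finger width mm 1.4
down axis [ 0.0927  0.0207 -0.9955]
```

move_arm([
  {"grip": 1, "linear": [0, 0, 0], "twist": 0},
  {"grip": 1, "linear": [0, 0, 0], "twist": 0},
  {"grip": 1, "linear": [-0.008, 0, 0.001], "twist": 0},
  {"grip": 1, "linear": [-0.008, 0, 0], "twist": 0},
  {"grip": 1, "linear": [-0.008, 0, 0], "twist": 0},
])

```text
clock: 24.5
eef_pos: [0.5097, 0.0996, 0.0273]
tool_rot: [0.618, 0.392, -0.323, -0.6]
ft_force: [3.9, 7.0, -4.2]
grip_width: -0.0003
```

```bash
python3 - <<'E'
from h import *
where();lf();where();tilt()
E
```

```text
phi 150.42 face offset along finger width mm 1.3
push N [7.68 7.44 7.64 7.28] mean 7.51
phi 150.44 face offset along finger width mm 1.3
down axis [ 0.0958  0.0279 -0.995 ]
```

The push is now 7.5 N. That's firm, under the 10 N bruise limit, and slightly above the 4–6 N target, so I'll stop here and back the fingers off.

move_arm([
  {"grip": 1, "linear": [0.03, 0, 0], "twist": 0},
  {"grip": 1, "linear": [0.06, 0, 0], "twist": 0},
  {"grip": 1, "linear": [0, 0, 0], "twist": 0},
  {"grip": 1, "linear": [0, -0.2, 0], "twist": 0},
  {"grip": 1, "linear": [0, -0.24, 0], "twist": 0},
])

```text
clock: 25.2
eef_pos: [0.502, 0.1099, 0.1096]
tool_rot: [0.618, 0.382, -0.332, -0.601]
ft_force: [1.2, 0.0, 0.8]
grip_width: -0.0002
```

```bash
python3 - <<'E'
from h import *
go(.35,.15,.26,None,5)
E
```

```text
pos [0.502  0.1099 0.1096] zyaw 150.66 xaxis [0.49 0.87 0.05] | total [-0.1582 -0.802   0.7177] per 5: [-0.0316 -0.1604  0.1435]  | F [1.19 0.04 0.82] w -0.0002 t 25.2 j6 -0.84
```

move_arm([
  {"grip": 1, "linear": [0, -0.22, 0], "twist": 0},
  {"grip": 1, "linear": [0, -0.22, 0.1], "twist": 0},
  {"grip": 1, "linear": [-0.03, -0.1, 0.2], "twist": 0},
  {"grip": 1, "linear": [-0.03, 0, 0.22], "twist": 0},
  {"grip": 1, "linear": [0, 0, 0.2], "twist": 0},
])

```text
clock: 25.7
eef_pos: [0.3642, 0.1667, 0.2187]
tool_rot: [0.622, 0.382, -0.327, -0.6]
ft_force: [1.3, 0.3, 0.3]
grip_width: 0.0001
```

move_arm([
  {"grip": 1, "linear": [0.05, 0, 0.2], "twist": 0},
  {"grip": 1, "linear": [0.15, 0, 0.1], "twist": 0},
  {"grip": 1, "linear": [0.15, 0, 0.1], "twist": 0},
  {"grip": 1, "linear": [0.1, 0, 0], "twist": 0},
  {"grip": 1, "linear": [0, 0, 0], "twist": 0},
])

```text
clock: 26.2
eef_pos: [0.3314, 0.2853, 0.2183]
tool_rot: [0.623, 0.382, -0.329, -0.598]
ft_force: [-1.0, -1.3, 0.2]
grip_width: -0.0001
```

```bash
python3 - <<'E'
from h import *
go(.35,.15,.26,None,5)
im,dep=bot.camera("top"); C=cloud("top",dep); Z=C[...,2]; np.savez("topF.npz",im=im,dep=dep)
m=np.zeros(Z.shape,bool); m[120:190,290:350]=((Z>.095)&(Z<.112))[120:190,290:350]
P=C[m]; print(len(P),np.median(P,0).round(4),((P.min(0)+P.max(0))/2).round(4),np.ptp(P,axis=0))
cv2.imwrite('pics/f.png',cv2.resize(im[90:250,220:480],None,fx=3,fy=3,interpolation=cv2.INTER_CUBIC))
E
```

```text
pos [0.3314 0.2853 0.2183] zyaw 150.32 xaxis [0.49 0.87 0.05] | total [-0.533  -0.2041 -0.4293] per 5: [-0.1066 -0.0408 -0.0859]  | F [-0.97 -1.34  0.22] w -0.0001 t 26.2 j6 -0.31
215 [0.6292 0.0144 0.1042] [0.6303 0.0146 0.1033] [0.04191171 0.04257181 0.01451106]
```

View pics/f.png

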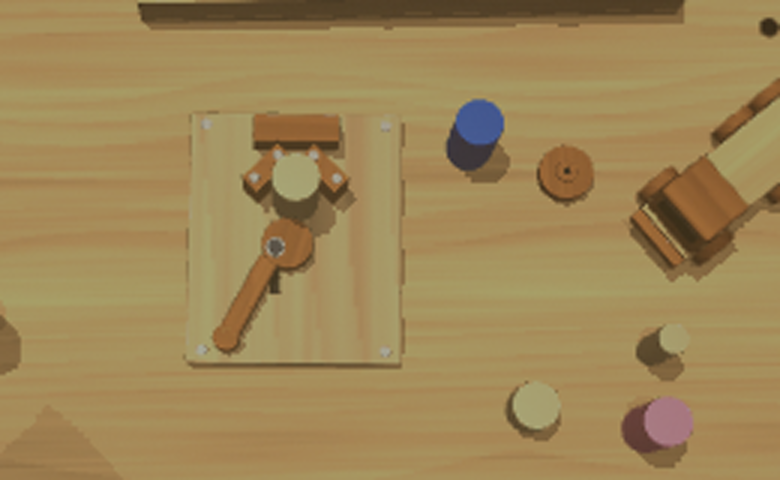

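The final top view shows the blank at crop (296,178), seated in the V, with the cam disc at (288,243) against it. The lever's end has swung round to (227,337) and the bystanders are in place. I'll check the lever angle and hand in.

```bash
python3 - <<'E'
from h import *
a=plane("top",[(220+276/3,90+246/3)],.042)[0]; e=plane("top",[(220+227/3,90+337/3)],.038)[0]; d=plane("top",[(220+288/3,90+243/3)],.038)[0]
print("phi",np.degrees(np.arctan2(*(e-a)[1::-1])),"disc-blank gap mm",(np.hypot(*(d[:2]-[.630,.0145]))-.046)*1e3)
A=np.load("top0.npz")["im"].astype(int);B=np.load("topF.npz")["im"].astype(int)
for n,(u,v) in dict(slim=(443,204),short=(398,226),blue=(379,131),pink=(441,231),wheel=(408,147),truck=(465,147),glue=(203,194),mallet=(152,140)).items():
    print(n,np.abs(A-B)[v-12:v+12,u-12:u+12].mean().round(1),end="; ")
print(bot.job_done(), bot.get_obs()["clock"])
E
```

```text
phi 150.9990134584508 disc-blank gap mm -0.10843343292035734
slim 1.1; short 1.0; blue 1.0; pink 1.0; wheel 1.0; truck 1.0; glue 0.7; mallet 0.9; the job is handed in; nothing more can be done
the job is handed in; nothing more can be done
```

The blank is clamped in the V, and the job was handed in at about 26 s of the 72 s allowed; no verdict was reported. I set it down about 5 mm short, let go, pushed it home low with closed fingers at about 3.4 N, then swung the cam lever round by its end and backed off.

**Last checks that agreed:**
- **Blank:** its centre measures (0.630, 0.0145), on the predicted seat, both before and after clamping.
- **Cam:** the lever is at 150–151° by both tool position and picture, about 1.25 rad on the joint. The gap between disc and blank is about 0 mm.
- **Bystanders:** the pictures from before and after match for the slim and short blanks, the blue and pink look-alikes, the wheel, truck, glue and mallet. I didn't compare the try square.

**What was off:**
- **Lever force:** the last push on the lever read about 7.5 N. That is above the 4–6 N called snug but below the 10 N that bruises, and I did not back it off.
- **Tool lean:** the tool drifted to as much as 5–6° off vertical during the lever swing; I saw no effect on the result.

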